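# Hold the overload reset on a bench power unit

## Task

The engraving bench's power unit has tripped. First turn the black guard knob clockwise until it clicks past its detent and its orange shutter stays swung clear of the red-ringed reset port; then draw the blue-handled reset pin from its stand, reach its steel tip down through the port and push the recessed red button fully down. Finish while still gripping the pin and holding the button down with it, and leave the black-handled punch, the jar and the wood block where they are.

Things in the scene. Friction and masses are not known exactly. Their poses are not given: they have to be found in the camera images.
- unit: power unit, fixed to the bench, white flat top and black front: 170 (x) x 200 (y) x 75 mm high; origin at the centre of its underside, z up, front towards its -x. On its flat top panel (75 mm above the bench) stand the knob, its axis at (0, -40 mm) in the unit's frame, and the reset port, at (0, +25 mm)
- knob_grip (a point): grip point of the black guard knob: on its vertical axis, 33 mm above the panel, turning with it. The grip is an upright bar along the point's x: 42 mm long, 14 mm thick along the point's y, its top 10 mm above this point and its foot 20 mm below, on a disc of 22 mm radius. A white stripe marks the -x end of the bar's top
- shutter (a point): centre, on the panel side, of the orange shutter disc, 14 mm in radius, at the end of a low arm (8 mm above the panel at most) that is part of the knob: 65 mm from the knob's axis along knob_grip's +y; it turns with the knob
- guard_knob (a joint): angle of the guard knob in rad, growing clockwise seen from above, stops at 0 and 1.1. At 0 the shutter covers the port. The detent pushes back until 0.55 (up to about 0.14 N m, at about 0.25), then snaps the knob on to its stop at 1.1 and holds it there, the port uncovered; let go short of 0.55, it springs back to 0
- port (a point): centre of the mouth of the reset port, a round vertical hole of 14 mm diameter in the unit's top panel with a thin red ring round it; the hole is 22 mm deep, the button lies beneath it. Its axes are the unit's
- button_top (a point): centre of the top of the red reset button, 25 mm below the panel when not pressed; 24 mm wide, it moves straight down
- reset_button (a joint): travel of the reset button in m, 0 up to 0.006 fully down; sprung: about 1.5 N starts it, 5 N holds it fully down
- reset_pin: reset pin, upright in its stand, 0.03 to 0.07 kg: origin on its axis at the underside of its steel collar (24 mm across, 6 mm thick). Above the collar a round blue handle, 16 mm across and 50 mm long (its top 56 mm above the origin); below, a round steel shaft 6 mm across, its blunt tip 75 mm below the origin. z points up along it to the handle
- pin_tip (a point): end of the reset pin's steel tip, 75 mm below the pin's origin; its axes are the pin's
- pin_stand: fixed wooden block 60 x 60 x 85 mm holding the reset pin in a central 9 mm hole 80 mm deep, the pin's collar resting on the top; origin at the centre of the underside
- punch_stand: the like fixed wooden block holding the punch; origin at the centre of the underside. The two stands may change places
- punch: black-handled centre punch in the other stand, to be left alone: shaped as the reset pin, but its shaft is 16 mm across and does not fit the port; origin at the underside of its collar
- jar: small amber jar with a steel cap, 48 mm across, 55 mm high, to be left alone; origin at the centre of its underside
- block: dark hardwood block 50 x 50 x 35 mm, to be left alone; origin at the centre of its underside
There are look-alikes about, which are no part of the job. Of the things like the reset_pin, leave any that is green, pink or yellow; of the rest the smaller one is meant.

How it is judged (in metres and radians):
On the way, in this order (a step that is already met when the one before it is completed fails the run):
1. the guard knob is turned past its click, the pin still in its stand (value of joint guard_knob above 0.95 rad and distance of reset_pin from where it was at the start of the episode below 0.03 m), for 0.2 s.
2. the reset pin is drawn clear of its stand (height (world z) of pin_tip above 0.088 m and contact force between the fingers and reset_pin above 2 N), for 0.2 s.
At the end, for the whole second after the job is handed in: the pin's tip is in the port (within 8 mm of its axis) and holds the red button down (more than 5 of its 6 mm, with over 2 N) while the fingers still grip the pin (over 2 N); the guard knob stays past its click (over 0.95 rad) (value of joint reset_button above 0.005 m and contact force between reset_pin and reset_button_c0 above 2 N and contact force between the fingers and reset_pin above 2 N and horizontal distance between pin_tip and port below 0.008 m and value of joint guard_knob above 0.95 rad); the arm keeps its last pose, push and grip.
It fails at once if the punch, the jar or the block is moved by more than 20 mm (distance of any of punch, jar, block from where it was at the start of the episode above 0.02 m).
It also fails if it takes over 56 s, if anything falls off the work surface, if the arm or the gripper's body presses on something with over 40 N, if the wrist force passes 120 N, or if a joint passes its speed limit or range.

## Robot

A 6-joint arm with a two-finger parallel gripper is mounted at the origin on the work surface. World frame = base frame: x ahead of the robot, y to its left, z up, the work surface at z = 0. Lengths are in mm, angles in rad, forces in N, time in s.
With the tool pointing down it reaches from about 275 to 750 mm from the base axis. Payload 10.2 kg.
Tool frame: the origin (TCP) lies midway between the tips of the shut fingers; the grasp point (between the pads) lies 19 mm behind it; z points along the fingers, y is the line along which they close (so a half turn about z gives the same grasp; the last joint's range is limited). The gripper opens to 85 mm and grips with 20 to 120 N. Pads are 22 mm wide; open, the fingers measure 114 mm over their backs; the gripper's body (76 mm by 85 mm) begins 54 mm behind the grasp point. The pads swing forward as they close: fully open they stand 13 mm farther back than shut.
Start: joints at [-1.397, 0.313, 1.498, -0, 1.331, -0.223], TCP at [202.884, -484.22, 231.294] pointing down, gripper open.
Joint ranges: [-2.94, 2.94], [-0.97, 2.17], [0.19, 2.56], [-1.23, 4.37], [0.02, 3.11], [-2.88, 2.88]. Speed limits (rad/s): [2.39, 2.39, 3.01, 3.14, 3.14, 3.14].

## Interface

Orientations are given as a unit quaternion [w, x, y, z].
In Python, from rig import sense, capture, finish_job, find_in, place_of gives the robot as it stands. The module is installed in compiled form; this text tells all that it offers.
- The arm moves only by the shell command python3 -m jog 'ROWS' [FORCE]. ROWS is JSON, a list of rows, each an object of numbers: "tx", "ty", "tz": the shift along the tool's x, y, z in mm; "ax", "ay", "az": the turn, a rotation vector about the tool's x, y, z in rad; "jaw": the closure, from -1 (fully open) to 1 (shut), so that 0 is half open. In form: [{"tx": .., "ty": .., "tz": .., "ax": .., "ay": .., "az": .., "jaw": ..}, ...]. A call has 1 to 5 rows; each row shifts and turns the commanded pose from where the row before left it, along the tool's axes as they then stand; what a row does not reach is not made up. A row lasts 1/8 s, in which the tool goes at most 62.5 mm and 10.7 degrees, less where a joint would pass 70% of its speed; a pose out of reach is approached as far as the arm can. A call with a gripper value outside its range is refused whole. The fingers move at their own pace and stop on an object; FORCE is the grip in N (left out, the last holds). Time passes only in rows, so rows that do not move let the fingers close. It gives the time, the measured TCP pose, the force, the opening and the grip force at its end, in the units of the state.
- sense(): the state, without advancing time (a new reading comes with each control period).
- capture(name): name is "scene" or "top" or "wrist"; returns a dict with "color" (480x640x3 uint8, red, green, blue), "depth" (480x640 float32, mm along the optical axis (not along the pixel's ray), 0 where there is no reading), "fx", "fy", "cx", "cy" (pixels), "camera_from_world" (4x4, takes a point from world to camera coordinates); the wrist camera has in their place "mount" (4x4, takes a point from camera to tool coordinates, whose origin is the TCP and whose axes are the flange's). Camera axes: x right, y up, looking along -z (the intrinsics and any distortion apply to the point x, -y, -z); pixel columns grow to the right and rows downward; lengths in mm; the calibration is good to about 2 mm. A picture is of the moment at which its call begins: read the wrist's pose just before it.
- finish_job(): hands the job in; it is judged then, once.
Trained networks look in the newest picture that a camera, given by its name, has taken for a name from the list of things; names that differ only in an ending like _2 or _b are one class to them, and where a whole thing is asked for, a point or a joint stands for the part that bears it (a point fixed in the world has none). Each returns a list of dicts, best first, with "conf" (0 to 1); they miss things now and then, are a little off and sometimes report something else, mostly with a low value. They report only what shows in the picture. A call takes as long as a camera call. They do not tell look-alikes from the thing itself.
- find_in(query, camera): "centre" ([column, row] in pixels, amid what is visible of it).
- place_of(query, camera): "centre" ([column, row] in pixels: a listed point, or the origin of a listed thing).
The state is a dict: "time_s": time; "joints": joint angles; "dq": joint speeds; "tau": joint torques, N m; "eef_pos": TCP position; "ee_rot": TCP orientation; "force": force on the tool from outside, world axes, zero at the start; "wrist_torque": the same for the moment, N m; "grip_width": opening from 0.0 (shut) to 1.0 (fully open); "grip_force": force on a finger pad.
Only numpy, scipy, OpenCV 4.12 (cv2) and the standard library are available. Lean on these libraries where they do the work, as an engineer would, in place of code of your own. Each camera call takes 0.05 s, during which the arm holds its last target. There are 200 camera calls.

## Working session

There is one attempt and no reset: what is moved stays moved. The work goes in short steps, Python scripts to look and compute and a shell command to move; the robot and the scene stay as the last step left them, time stands still between calls to the robot, and variables do not carry over. Pictures are saved under pics/ and viewed, at most 10 in all, crops included, and the job is handed in when it is done.

```bash
mkdir -p pics
cat > h.py <<'E'
import numpy as np, cv2
from rig import sense, capture, find_in, place_of
from scipy.spatial.transform import Rotation as R
def c2w(c,s=None):
    if 'camera_from_world' in c: return np.linalg.inv(np.array(c['camera_from_world']))
    q=s['ee_rot']; T=np.eye(4); T[:3,:3]=R.from_quat([q[1],q[2],q[3],q[0]]).as_matrix(); T[:3,3]=s['eef_pos']
    return T@np.array(c['mount'])
def ray(c,px,T):
    d=np.array([(px[0]-c['cx'])/c['fx'],-(px[1]-c['cy'])/c['fy'],-1.])
    return T[:3,3],T[:3,:3]@d
def at_z(c,px,T,z):
    o,d=ray(c,px,T); return o+d*(z-o[2])/d[2]
def at_depth(c,px,T):
    u,v=int(round(px[0])),int(round(px[1])); p=c['depth'][max(v-1,0):v+2,max(u-1,0):u+2]; p=p[p>0]
    if not len(p): return None
    o,d=ray(c,px,T); return o+d*np.median(p)
def save(c,n): cv2.imwrite(f'pics/{n}.png',c['color'][:,:,::-1])
E
python3 - <<'E'
from h import *
np.set_printoptions(precision=1,suppress=True)
s=sense(); print(s)
for n in ('top','scene'):
    c=capture(n); save(c,n); T=c2w(c); print(n,T[:3,3],{k:v for k,v in c.items() if k not in('color','depth','camera_from_world')})
    for q in ('knob_grip','shutter','port','unit','reset_pin','pin_stand','punch','jar','block'):
        for r in place_of(q,n)[:4]: print(q,round(r['conf'],2),np.array(r['centre']),at_depth(c,r['centre'],T))
E
```

```text
{'time_s': 0.0, 'joints': array([-1.4,  0.3,  1.5, -0. ,  1.3, -0.2]), 'dq': array([-0., -0.,  0.,  0., -0.,  0.]), 'tau': array([ -0. , -41.2, -26. ,  -0. ,   0. ,  -0. ]), 'eef_pos': array([ 202.8, -484. ,  230.7]), 'ee_rot': array([-0. ,  1. ,  0.2,  0. ]), 'force': array([-0.7, -0. ,  0.5]), 'wrist_torque': array([-0.,  0.,  0.]), 'grip_force': 0.0, 'grip_width': 0.9994730677597111}
top [ 511.7   87.7 1153.2] {'fx': 553.4963775596766, 'fy': 553.4963775596766, 'cx': 322.2879312067885, 'cy': 236.19655455976502}
knob_grip 0.56 [471.5 227.1] [ 572.3 -198.8  116.6]
shutter 0.68 [438.1 236. ] [ 558.8 -142.7   82.7]
shutter 0.25 [435.2 233.1] [ 564.5 -137.2   82.9]
port 0.81 [436.7 237. ] [ 556.9 -139.8   83. ]
port 0.66 [323.5 338.6] [364.1  84.8  54.7]
unit 0.97 [442.4 232.9] [ 564.6 -151.3   82.5]
reset_pin 0.81 [232.4 327. ] [404.  245.6 166.3]
reset_pin 0.78 [172.8 285.6] [479.4 354.4 149.3]
reset_pin 0.76 [199.1 328.1] [398.9 314.2 122.3]
reset_pin 0.75 [471.1 225.3] [ 575.7 -198.3  116.4]
pin_stand 0.96 [231.2 274.3] [495.9 259.   84.8]
pin_stand 0.67 [261.9 197. ] [643.9 196.8  
[... 242 characters left out ...]
, 'cy': 240.45006347838904}
knob_grip 0.57 [183.7 166.1] [ 572.6 -199.2  113.1]
knob_grip 0.21 [379.4 211.6] [381.4  97.4  21.9]
shutter 0.62 [215.2 188.3] [ 559.9 -141.4   82.1]
port 0.67 [216.9 189.6] [ 561.7 -135.3   83.3]
unit 0.97 [208.  220.4] [ 620.9 -100.8   73.3]
reset_pin 0.95 [404.3 235.7] [471.  188.5  85.7]
reset_pin 0.8 [464.5 220.4] [409.4 258.  110.8]
reset_pin 0.74 [499.9 251.1] [407.9 323.8  80.2]
reset_pin 0.7 [445.9 268.9] [503.7 273.9  94.1]
pin_stand 0.78 [434.3 302.7] [527.7 277.6  40.4]
pin_stand 0.58 [216.4 190.7] [ 564.2 -134.1   83.1]
punch 0.61 [354.1 320.8] [659.3 213.3  93.4]
jar 0.76 [380.3 209.7] [380.6  98.3  26.6]
block 0.69 [208.1 367.2] [804.9  72.6  33.7]
```

View pics/top.png

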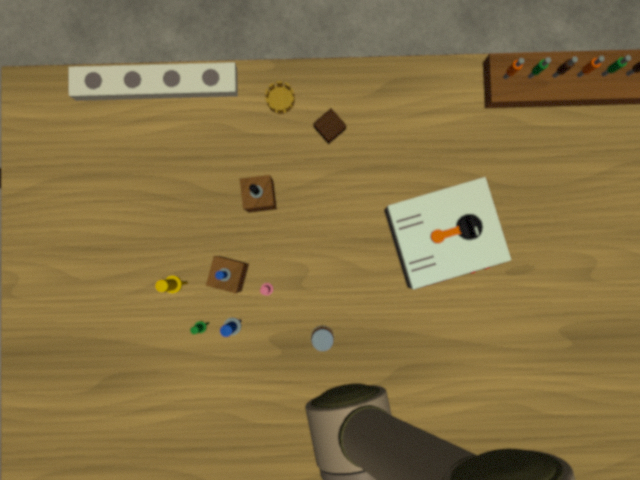

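View pics/scene.png

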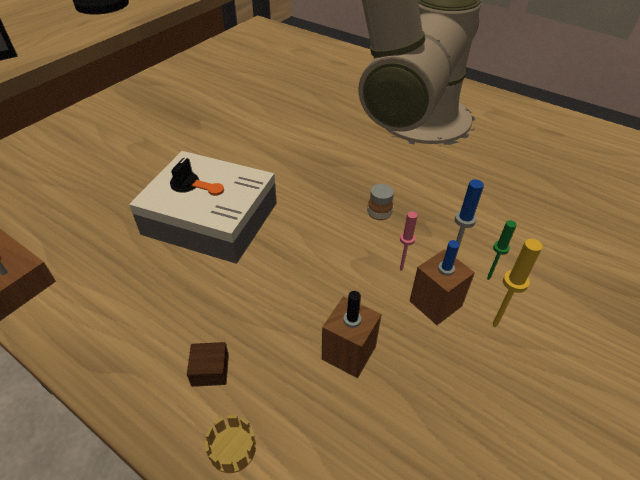

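The top view shows the unit with its knob at (470,228) and the shutter at (437,236). The small blue pin is in its stand at (223,273), and the larger blue look-alike stands free at (231,327). The punch is at (255,190). The scene view agrees. Next I'll get the unit's yaw and work out the approach.

```bash
cat >> h.py <<'E'
def Rt(s): q=s['ee_rot']; return R.from_quat([q[1],q[2],q[3],q[0]]).as_matrix()
def go(s,p): return Rt(s).T@(np.array(p)-s['eef_pos'])
def yaw(s): m=Rt(s); return np.arctan2(m[1,0],m[0,0])
E
python3 - <<'E'
from h import *
np.set_printoptions(precision=2,suppress=True)
s=sense(); c=capture('top'); T=c2w(c); im=c['color'].astype(int)
hsv=cv2.cvtColor(c['color'],cv2.COLOR_RGB2HSV)
m=((hsv[...,1]<60)&(hsv[...,2]>150)).astype(np.uint8); m[:160]=0;m[300:]=0;m[:,:370]=0;m[:,530:]=0
r=cv2.minAreaRect(cv2.findNonZero(m)); b=cv2.boxPoints(r)
P=np.array([at_z(c,p,T,75) for p in b]); print(b,P,P.mean(0))
for i in range(4): d=P[(i+1)%4]-P[i]; print(np.hypot(*d[:2]),np.degrees(np.arctan2(d[1],d[0])))
print(Rt(s),yaw(s),np.array(s['joints']))
print(go(s,[572,-199,230]))
E
```

```text
[[387.39 205.28]
 [485.55 175.83]
 [510.73 259.78]
 [412.57 289.23]] [[ 621.97  -47.36   75.  ]
 [ 674.73 -242.09   75.  ]
 [ 508.82 -284.24   75.  ]
 [ 457.    -90.8    75.  ]] [ 565.63 -166.12   75.  ]
201.7429437303089 -74.8391745411928
171.18409548801648 -165.743460398004
200.2639908291271 104.99573138880186
170.59010431382742 14.75043743597403
[[ 0.92  0.39 -0.  ]
 [ 0.39 -0.92 -0.  ]
 [-0.    0.   -1.  ]] 0.3967561188000667 [-1.4   0.31  1.5  -0.    1.33 -0.22]
[ 450.67 -120.42    1.29]
```

```bash
python3 -m jog '[{"tx":56.5,"ty":-15},{"tx":56.5,"ty":-15},{"tx":56.5,"ty":-15},{"tx":56.5,"ty":-15},{"tx":56.5,"ty":-15}]'
python3 -m jog '[{"tx":56.5,"ty":-15},{"tx":56.5,"ty":-15},{"tx":56.5,"ty":-15},{"az":0.135},{}]'
python3 - <<'E'
from h import *
np.set_printoptions(precision=2,suppress=True)
s=sense(); c=capture('wrist'); T=c2w(c,s); save(c,'w1'); print(s['joints'],T,s['eef_pos'],yaw(s))
for q in ('knob_grip','shutter','port'):
    for r in place_of(q,'wrist')[:3]: print(q,round(r['conf'],2),np.array(r['centre']),at_depth(c,r['centre'],T),at_z(c,r['centre'],T,{'k':108,'s':75,'p':75}[q[0]]))
E
```

```text
[-1.4   0.31  1.5  -0.    1.33 -0.22] [[   0.39    0.89    0.25  266.54]
 [  -0.92    0.37    0.11 -457.17]
 [  -0.     -0.27    0.96  374.63]
 [   0.      0.      0.      1.  ]] [ 202.87 -484.22  231.3 ] 0.396816404430928schema error: expected keys tx, ty, tz, ax, ay, az, jaw
schema error: expected keys tx, ty, tz, ax, ay, az, jaw
```

View pics/w1.png

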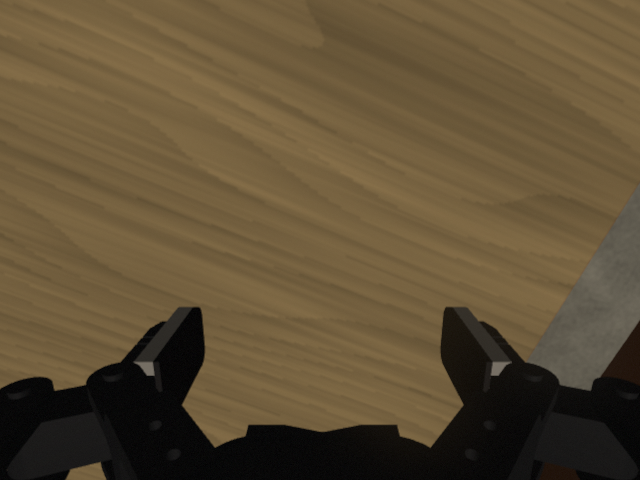

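The rows were refused because every key is required, so the arm hasn't moved and the picture shows only the bench and the open fingers. The camera looks ahead along tool +x, so I'll stop a little short of the knob to see it.

```bash
python3 -m jog '[{"tx":56.5,"ty":-15,"tz":0,"ax":0,"ay":0,"az":0,"jaw":-1},{"tx":56.5,"ty":-15,"tz":0,"ax":0,"ay":0,"az":0,"jaw":-1},{"tx":56.5,"ty":-15,"tz":0,"ax":0,"ay":0,"az":0,"jaw":-1},{"tx":56.5,"ty":-15,"tz":0,"ax":0,"ay":0,"az":0,"jaw":-1},{"tx":56.5,"ty":-15,"tz":0,"ax":0,"ay":0,"az":0,"jaw":-1}]'
python3 -m jog '[{"tx":56.5,"ty":-15,"tz":0,"ax":0,"ay":0,"az":0,"jaw":-1},{"tx":50,"ty":-15,"tz":0,"ax":0,"ay":0,"az":0,"jaw":-1},{"tx":0,"ty":0,"tz":0,"ax":0,"ay":0,"az":0.135,"jaw":-1},{"tx":0,"ty":0,"tz":0,"ax":0,"ay":0,"az":0,"jaw":-1}]'
python3 - <<'E'
from h import *
np.set_printoptions(precision=2,suppress=True)
s=sense(); c=capture('wrist'); T=c2w(c,s); save(c,'w2'); print(s['joints'],s['eef_pos'],yaw(s))
for q in ('knob_grip','shutter','port'):
    for r in place_of(q,'wrist')[:3]: print(q,round(r['conf'],2),np.array(r['centre']),at_depth(c,r['centre'],T),at_z(c,r['centre'],T,{'k':108,'s':75,'p':75}[q[0]]))
E
```

```text
time_s: 1.88
eef_pos: [435.8, -304.6, 231.5]
ee_rot: [0.0, 0.98, 0.197, 0.0]
force: [0.3, -0.8, 0.8]
grip_width: 1.003
grip_force: 0.0
time_s: 2.38
eef_pos: [521.3, -236.7, 231.1]
ee_rot: [-0.0, 0.991, 0.131, -0.0]
force: [0.2, -0.2, 0.9]
grip_width: 1.004
grip_force: 0.0
[-0.63  0.42  1.35 -0.    1.37  0.68] [ 521.26 -236.72  231.12] 0.2636432827861794
knob_grip 0.74 [299.5 142.5] [ 576.78 -206.7   119.2 ] [ 576.29 -206.19  108.  ]
shutter 0.65 [209.2 139.9] [ 560.43 -143.46   84.39] [ 559.54 -141.04   75.  ]
port 0.72 [211.8 145.5] [ 557.08 -145.81   83.86] [ 556.14 -143.6    75.  ]
```

View pics/w2.png

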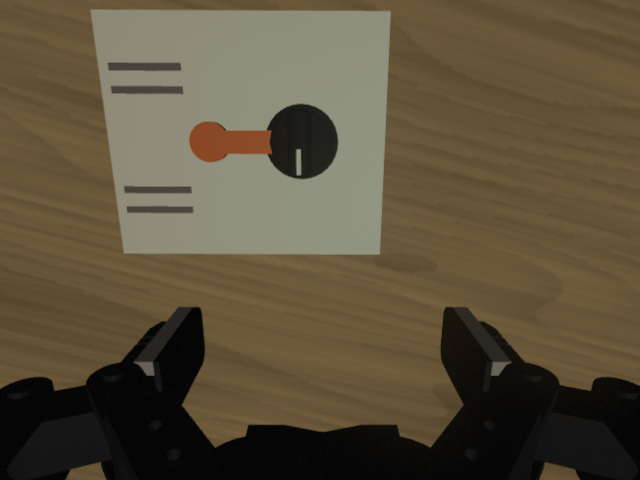

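The knob is at (300,142) with its stripe towards the robot, and the shutter is at (210,140). The tool is square to the unit, so I'll move over the knob, descend and grip.

```bash
python3 -m jog '[{"tx":31,"ty":-7.5,"tz":0,"ax":0,"ay":0,"az":0,"jaw":-1},{"tx":30,"ty":-7.5,"tz":0,"ax":0,"ay":0,"az":0,"jaw":-1},{"tx":0,"ty":0,"tz":50,"ax":0,"ay":0,"az":0,"jaw":-0.4},{"tx":0,"ty":0,"tz":50,"ax":0,"ay":0,"az":0,"jaw":-0.2},{"tx":0,"ty":0,"tz":36,"ax":0,"ay":0,"az":0,"jaw":-0.2}]' 60
python3 -m jog '[{"tx":0,"ty":0,"tz":0,"ax":0,"ay":0,"az":0,"jaw":1},{"tx":0,"ty":0,"tz":0,"ax":0,"ay":0,"az":0,"jaw":1},{"tx":0,"ty":0,"tz":0,"ax":0,"ay":0,"az":0,"jaw":1},{"tx":0,"ty":0,"tz":0,"ax":0,"ay":0,"az":0,"jaw":1}]' 60
```

```text
time_s: 3.2
eef_pos: [575.3, -206.9, 93.2]
ee_rot: [-0.001, 0.991, 0.131, -0.001]
force: [0.5, 0.9, 0.2]
grip_width: 0.602
grip_force: 0.0
time_s: 3.7
eef_pos: [576.5, -206.5, 97.4]
ee_rot: [0.0, 0.991, 0.131, 0.001]
force: [-3.9, 5.2, 3.2]
grip_width: 0.15
grip_force: 59.6
```

```bash
python3 -m jog '[{"tx":0,"ty":0,"tz":0,"ax":0,"ay":0,"az":0.15,"jaw":1},{"tx":0,"ty":0,"tz":0,"ax":0,"ay":0,"az":0.15,"jaw":1},{"tx":0,"ty":0,"tz":0,"ax":0,"ay":0,"az":0.15,"jaw":1},{"tx":0,"ty":0,"tz":0,"ax":0,"ay":0,"az":0.15,"jaw":1},{"tx":0,"ty":0,"tz":0,"ax":0,"ay":0,"az":0.15,"jaw":1}]'
python3 -m jog '[{"tx":0,"ty":0,"tz":0,"ax":0,"ay":0,"az":0.15,"jaw":1},{"tx":0,"ty":0,"tz":0,"ax":0,"ay":0,"az":0.15,"jaw":1},{"tx":0,"ty":0,"tz":0,"ax":0,"ay":0,"az":0.05,"jaw":1},{"tx":0,"ty":0,"tz":0,"ax":0,"ay":0,"az":0,"jaw":1},{"tx":0,"ty":0,"tz":0,"ax":0,"ay":0,"az":0,"jaw":1}]'
python3 -c "
from h import *
s=sense();print(yaw(s),s['wrist_torque'],s['joints'])"
```

```text
time_s: 4.32
eef_pos: [576.4, -206.8, 97.5]
ee_rot: [0.0, 0.97, -0.244, 0.001]
force: [-3.0, 3.0, 3.5]
grip_width: 0.15
grip_force: 59.6
time_s: 4.95
eef_pos: [576.2, -206.9, 97.4]
ee_rot: [0.0, 0.914, -0.407, 0.001]
force: [-4.6, 1.8, 5.1]
grip_width: 0.15
grip_force: 59.8
-0.8373565278610365 [ 0.18818914  0.93783471 -0.09261379] [-5.35742842e-01  6.26780030e-01  1.38238271e+00 -4.80616543e-04
  1.13116833e+00  1.87261432e+00]
```

```bash
python3 -m jog '[{"tx":0,"ty":0,"tz":0,"ax":0,"ay":0,"az":0,"jaw":-0.3},{"tx":0,"ty":0,"tz":0,"ax":0,"ay":0,"az":0,"jaw":-0.3},{"tx":0,"ty":0,"tz":-40,"ax":0,"ay":0,"az":0,"jaw":-0.3},{"tx":0,"ty":0,"tz":-50,"ax":0,"ay":0,"az":0,"jaw":-0.3},{"tx":0,"ty":0,"tz":-50,"ax":0,"ay":0,"az":-0.18,"jaw":-0.3}]'
python3 -m jog '[{"tx":0,"ty":0,"tz":0,"ax":0,"ay":0,"az":-0.18,"jaw":-0.3},{"tx":0,"ty":0,"tz":0,"ax":0,"ay":0,"az":-0.18,"jaw":-0.3},{"tx":0,"ty":0,"tz":0,"ax":0,"ay":0,"az":-0.18,"jaw":-0.3},{"tx":0,"ty":0,"tz":0,"ax":0,"ay":0,"az":-0.18,"jaw":-0.3},{"tx":0,"ty":0,"tz":0,"ax":0,"ay":0,"az":-0.18,"jaw":-0.3}]'
python3 -m jog '[{"tx":0,"ty":0,"tz":0,"ax":0,"ay":0,"az":-0.18,"jaw":-0.3},{"tx":0,"ty":0,"tz":0,"ax":0,"ay":0,"az":-0.18,"jaw":-0.3},{"tx":0,"ty":0,"tz":0,"ax":0,"ay":0,"az":-0.18,"jaw":-0.3},{"tx":0,"ty":0,"tz":0,"ax":0,"ay":0,"az":0,"jaw":-0.3}]'
python3 - <<'E'
from h import *
np.set_printoptions(precision=2,suppress=True)
s=sense(); c=capture('top'); T=c2w(c); save(c,'top2')
print(yaw(s),s['joints'],s['eef_pos'])
p=at_z(c,(223,273),T,139); print('pin',p)
for q in ('port','shutter','reset_pin'):
    for r in place_of(q,'top')[:5]: print(q,round(r['conf'],2),np.array(r['centre']),at_z(c,r['centre'],T,75 if q[0]!='r' else 85))
d=p[:2]-[50*np.cos(yaw(s)),50*np.sin(yaw(s))]
print('target',d,go(s,[d[0],d[1],237]))
E
```

```text
time_s: 5.58
eef_pos: [576.1, -206.9, 237.3]
ee_rot: [0.0, 0.947, -0.321, 0.0]
force: [0.2, -0.9, -0.6]
grip_width: 0.65
grip_force: 0.0
time_s: 6.2
eef_pos: [576.3, -207.0, 235.7]
ee_rot: [0.0, 0.992, 0.124, 0.0]
force: [0.1, -0.3, 0.6]
grip_width: 0.647
grip_force: 0.0
time_s: 6.7
eef_pos: [576.2, -206.9, 235.6]
ee_rot: [0.0, 0.925, 0.38, 0.0]
force: [0.5, 0.8, 0.2]
grip_width: 0.65
grip_force: 0.0
0.7802631901230345 [-0.54  0.51  1.21  0.    1.43  0.25] [ 576.22 -206.9   235.63]
pin [499.46 265.24 139.  ]
port 0.69 [325.7 127.9] [778.23  69.01  75.  ]
port 0.57 [438.1 236.7] [ 557.73 -144.31   75.  ]
shutter 0.76 [446.2 202.2] [ 624.88 -162.76   75.  ]
reset_pin 0.71 [265.9 291. ] [462.   192.98  85.  ]
reset_pin 0.64 [233.5 324.1] [400.56 256.44  85.  ]
reset_pin 0.57 [173.2 283.6] [481.14 370.68  85.  ]
reset_pin 0.52 [225.9 273. ] [498.65 269.12  85.  ]
reset_pin 0.45 [203.1 325.7] [399.15 314.66  85.  ]
target [463.92 230.06] [ 227.58 -389.56   -1.61]
```

View pics/top2.png

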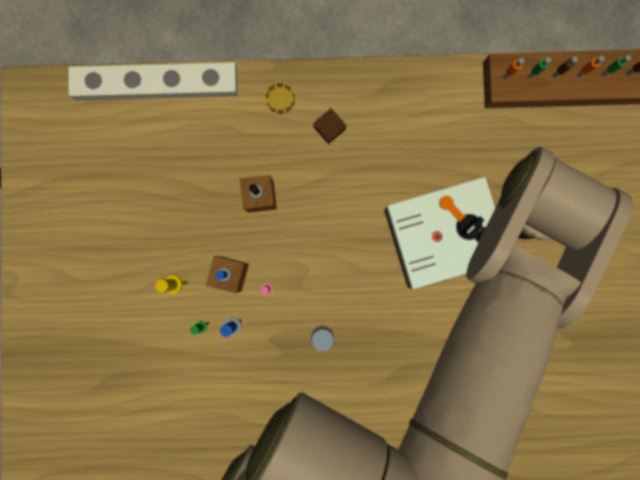

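The shutter now sits at (446,202), and the red-ringed port is open at (437,237). Next, to a viewpoint near the pin.

```bash
python3 -m jog '[{"tx":28.5,"ty":-48.7,"tz":0,"ax":0,"ay":0,"az":0,"jaw":-0.3},{"tx":28.5,"ty":-48.7,"tz":0,"ax":0,"ay":0,"az":0,"jaw":-0.3},{"tx":28.5,"ty":-48.7,"tz":0,"ax":0,"ay":0,"az":0,"jaw":-0.3},{"tx":28.5,"ty":-48.7,"tz":0,"ax":0,"ay":0,"az":0,"jaw":-0.3},{"tx":28.5,"ty":-48.7,"tz":0,"ax":0,"ay":0,"az":0,"jaw":-0.3}]'
python3 -m jog '[{"tx":28.5,"ty":-48.7,"tz":0,"ax":0,"ay":0,"az":0,"jaw":-0.3},{"tx":28.5,"ty":-48.7,"tz":0,"ax":0,"ay":0,"az":0,"jaw":-0.3},{"tx":28.5,"ty":-48.7,"tz":0,"ax":0,"ay":0,"az":0,"jaw":-0.3},{"tx":0,"ty":0,"tz":0,"ax":0,"ay":0,"az":0,"jaw":-0.3},{"tx":0,"ty":0,"tz":0,"ax":0,"ay":0,"az":0,"jaw":-0.3}]'
python3 - <<'E'
from h import *
np.set_printoptions(precision=2,suppress=True)
s=sense(); c=capture('wrist'); T=c2w(c,s); save(c,'w3'); print(s['joints'],s['eef_pos'],yaw(s))
for r in place_of('reset_pin','wrist')[:4]:
    p=at_z(c,r['centre'],T,85); print(round(r['conf'],2),np.array(r['centre']),at_depth(c,r['centre'],T),p,go(s,[p[0],p[1],97]))
hsv=cv2.cvtColor(c['color'],cv2.COLOR_RGB2HSV)
m=((hsv[...,0]>105)&(hsv[...,0]<130)&(hsv[...,1]>120)&(hsv[...,2]>40)).astype(np.uint8)
n,l,st,ce=cv2.connectedComponentsWithStats(m)
for i in range(1,n):
    if st[i,4]>80:
        print(st[i],ce[i],at_depth(c,ce[i],T))
E
```

```text
time_s: 7.52
eef_pos: [505.0, 68.1, 235.6]
ee_rot: [0.0, 0.925, 0.38, 0.0]
force: [1.1, 0.5, 0.7]
grip_width: 0.648
grip_force: 0.0
time_s: 8.15
eef_pos: [463.6, 230.0, 235.4]
ee_rot: [0.0, 0.925, 0.381, 0.0]
force: [-0.4, 0.2, 0.2]
grip_width: 0.648
grip_force: 0.0
[ 0.23  0.29  1.51 -0.    1.33  1.02] [463.56 230.04 235.35] 0.7809855827470511
0.94 [310.9 155.9] [497.57 273.44 142.22] [493.95 272.07  85.  ] [ 51.18  -8.51 138.35]
0.86 [178.2 199. ] [404.75 319.12  90.97] [402.51 319.96  85.  ] [  19.94 -106.89  138.32]
0.7 [192.5  63.4] [487.13 354.64 139.28] [481.37 371.77  85.  ] [112.43 -88.17 138.32]
0.65 [237.5 268.8] [409.91 256.43 127.87] [392.37 252.57  85.  ] [-34.7  -66.16 138.33]
[301 146  25  27 545] [313.1  159.01] [497.2  271.29 142.08]
[ 190  259   59   67 1789] [220.09 288.93] [409.51 258.89 166.28]
```

View pics/w3.png

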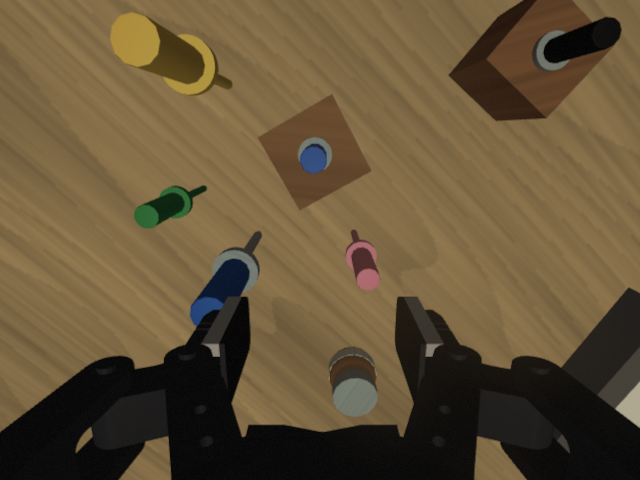

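The blue pin is in its stand at (314,157), with neighbours far enough away. I'll move over it, descend and grip.

```bash
python3 -m jog '[{"tx":26.3,"ty":-2.8,"tz":0,"ax":0,"ay":0,"az":0,"jaw":-0.3},{"tx":26.3,"ty":-2.8,"tz":0,"ax":0,"ay":0,"az":0,"jaw":-0.3},{"tx":0,"ty":0,"tz":50,"ax":0,"ay":0,"az":0,"jaw":-0.3},{"tx":0,"ty":0,"tz":50,"ax":0,"ay":0,"az":0,"jaw":-0.3},{"tx":0,"ty":0,"tz":35,"ax":0,"ay":0,"az":0,"jaw":-0.3}]' 50
python3 -m jog '[{"tx":0,"ty":0,"tz":0,"ax":0,"ay":0,"az":0,"jaw":1},{"tx":0,"ty":0,"tz":0,"ax":0,"ay":0,"az":0,"jaw":1},{"tx":0,"ty":0,"tz":0,"ax":0,"ay":0,"az":0,"jaw":1},{"tx":0,"ty":0,"tz":0,"ax":0,"ay":0,"az":0,"jaw":1}]' 50
```

```text
time_s: 8.88
eef_pos: [496.7, 270.0, 98.2]
ee_rot: [-0.0, 0.925, 0.38, -0.001]
force: [-0.7, -0.0, -0.1]
grip_width: 0.652
grip_force: 0.0
time_s: 9.38
eef_pos: [498.0, 271.4, 102.3]
ee_rot: [0.0, 0.925, 0.381, 0.002]
force: [0.3, -1.7, 6.6]
grip_width: 0.176
grip_force: 48.8
```

```bash
python3 -m jog '[{"tx":0,"ty":0,"tz":-20,"ax":0,"ay":0,"az":0,"jaw":1},{"tx":0,"ty":0,"tz":-35,"ax":0,"ay":0,"az":0,"jaw":1},{"tx":0,"ty":0,"tz":-40,"ax":0,"ay":0,"az":0,"jaw":1},{"tx":0,"ty":0,"tz":-30,"ax":0,"ay":0,"az":0,"jaw":1},{"tx":0,"ty":0,"tz":0,"ax":0,"ay":0,"az":0,"jaw":1}]'
python3 -m jog '[{"tx":-18.4,"ty":21.2,"tz":0,"ax":0,"ay":0,"az":0,"jaw":1},{"tx":-37.4,"ty":42.2,"tz":0,"ax":0,"ay":0,"az":0,"jaw":1},{"tx":-37.4,"ty":42.2,"tz":0,"ax":0,"ay":0,"az":0,"jaw":1},{"tx":-37.4,"ty":42.2,"tz":0,"ax":0,"ay":0,"az":0,"jaw":1},{"tx":-37.4,"ty":42.2,"tz":0,"ax":0,"ay":0,"az":0,"jaw":1}]'
python3 -m jog '[{"tx":-37.4,"ty":42.2,"tz":0,"ax":0,"ay":0,"az":0,"jaw":1},{"tx":-37.4,"ty":42.2,"tz":0,"ax":0,"ay":0,"az":0,"jaw":1},{"tx":-37.4,"ty":42.2,"tz":0,"ax":0,"ay":0,"az":0,"jaw":1},{"tx":-18.4,"ty":21.2,"tz":0,"ax":0,"ay":0,"az":0,"jaw":1},{"tx":0,"ty":0,"tz":0,"ax":0,"ay":0,"az":0,"jaw":1}]'
python3 - <<'E'
from h import *
np.set_printoptions(precision=2,suppress=True)
s=sense(); print(s['joints'],s['eef_pos'],yaw(s),s['grip_force'])
for n in ('wrist','scene'):
    c=capture(n); T=c2w(c,s); save(c,n+'4')
    for q,z in (('port',75),('pin_tip',s['eef_pos'][2]-92.3),('reset_pin',s['eef_pos'][2]-17.3)):
        for r in place_of(q,n)[:3]: print(n,q,round(r['conf'],2),np.array(r['centre']),at_depth(c,r['centre'],T),at_z(c,r['centre'],T,z))
a=cv2.imread('pics/wrist4.png');b=cv2.imread('pics/scene4.png')[100:340,60:380]
cv2.imwrite('pics/b4.png',np.hstack([cv2.resize(a,(400,300)),cv2.resize(b,(400,300))]))
E
```

```text
time_s: 10.0
eef_pos: [497.6, 271.7, 228.0]
ee_rot: [0.0, 0.925, 0.381, 0.003]
force: [-0.5, 0.1, -1.6]
grip_width: 0.173
grip_force: 48.7
time_s: 10.62
eef_pos: [510.9, 16.5, 224.4]
ee_rot: [-0.0, 0.925, 0.381, -0.001]
force: [1.4, 0.5, -1.1]
grip_width: 0.174
grip_force: 48.8
time_s: 11.25
eef_pos: [522.4, -180.1, 224.0]
ee_rot: [-0.001, 0.925, 0.38, -0.001]
force: [0.2, 0.6, -0.7]
grip_width: 0.175
grip_force: 48.8
[-0.54  0.38  1.42 -0.    1.34  0.25] [ 522.38 -180.07  223.99] 0.7790763820215207 48.807708621025085
wrist port 0.56 [324.  157.9] [ 557.12 -146.7    50.8 ] [ 558.24 -145.52   75.  ]
wrist pin_tip 0.71 [322.7 251.8] [ 523.34 -178.81  146.85] [ 520.02 -182.08  131.69]
wrist reset_pin 0.66 [318.5 301.7] [ 526.14 -173.94  228.36] [ 519.03 -180.59  206.69]
wrist reset_pin 0.16 [345.9 162.2] [ 567.15 -158.78   75.58] [ 569.2  -146.43  206.69]
scene port 0.76 [215.1 189.8] [ 555.16 -148.38   71.98] [ 557.5  -145.49   75.  ]
scene pin_tip 0.86 [492.1 326.6] [486.19 363.88   1.22] [590.32 367.69 131.69]
scene pin_tip 0.83 [404.3 271.2] [464.2  198.42  -1.46] [574.69 237.45 131.69]
scene pin_tip 0.72 [490.5 276.3] [397.8  324.43   9.06] [514.51 335.91 131.69]
scene reset_pin 0.97 [500.1 249.9] [405.86 323.18  80.78] [539.62 336.81 206.69]
scene reset_pin 0.77 [514.4 284.1] [491.95 366.16 114.24] [581.02 369.05 206.69]
scene reset_pin 0.69 [206.8 110.5] [ 525.21 -167.37  211.4 ] [ 519.99 -173.62  206.69]
```

View pics/b4.png

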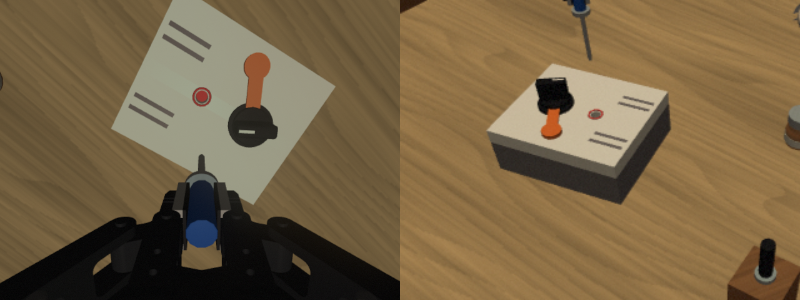

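Left, from the wrist: the port is at about (324,158) in full-image pixels, with the pin tip straight below it at (323,252). Right, in the scene view, the pin hangs upright above the unit. I'll move over the port with the tip about 12 mm above the panel and check again.

```bash
python3 -m jog '[{"tx":25,"ty":0,"tz":0,"ax":0,"ay":0,"az":0,"jaw":1},{"tx":25,"ty":0,"tz":0,"ax":0,"ay":0,"az":0,"jaw":1},{"tx":0,"ty":0,"tz":25,"ax":0,"ay":0,"az":0,"jaw":1},{"tx":0,"ty":0,"tz":19,"ax":0,"ay":0,"az":0,"jaw":1},{"tx":0,"ty":0,"tz":0,"ax":0,"ay":0,"az":0,"jaw":1}]'
python3 - <<'E'
from h import *
np.set_printoptions(precision=2,suppress=True)
s=sense(); print(s['eef_pos'],yaw(s))
zt=s['eef_pos'][2]-92.3
for n in ('wrist','scene'):
    c=capture(n); T=c2w(c,s); save(c,n+'5')
    for q,z in (('port',75),('pin_tip',zt)):
        for r in place_of(q,n)[:3]: print(n,q,round(r['conf'],2),np.array(r['centre']),at_z(c,r['centre'],T,z))
a=cv2.imread('pics/wrist5.png')[170:320,220:420];b=cv2.imread('pics/scene5.png')[120:240,150:310]
cv2.imwrite('pics/b5.png',np.hstack([cv2.resize(a,(400,300),interpolation=2),cv2.resize(b,(400,300),interpolation=2)]))
E
```

```text
time_s: 12.28
eef_pos: [557.9, -142.9, 180.3]
ee_rot: [-0.001, 0.924, 0.381, -0.001]
force: [0.4, -0.3, 0.3]
grip_width: 0.173
grip_force: 48.8
[ 557.91 -142.88  180.25] 0.7822984523592122
wrist port 0.61 [324.3 244.3] [ 556.97 -144.84   75.  ]
wrist pin_tip 0.68 [321.7 252.2] [ 554.88 -144.63   87.95]
wrist pin_tip 0.46 [421.4 306.6] [ 574.08 -215.56   87.95]
scene port 0.67 [214.  188.4] [ 555.84 -149.83   75.  ]
scene pin_tip 0.98 [214.3 188. ] [ 564.82 -137.65   87.95]
scene pin_tip 0.92 [452.6 260.6] [477.   273.78  87.95]
scene pin_tip 0.8 [399. 271.] [542.66 218.08  87.95]
```

View pics/b5.png

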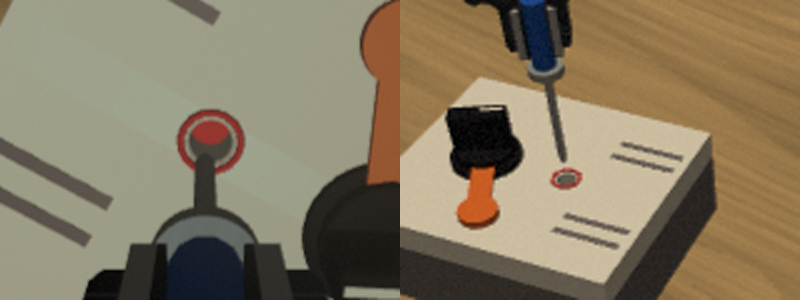

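The tip is just short of the ring. Wrist pixels are tip (322,247.5) and port (325.5,240.5); scene pixels are tip (215.2,184) and port (216.4,191.6). I'll triangulate from these.

Run:
```python
from h import *
np.set_printoptions(precision=2,suppress=True)
s=sense(); w=capture('wrist'); c=capture('scene'); Tw=c2w(w,s); Tc=c2w(c)
def tri(a,b):
    A=[];B=[]
    for cam,T,p in ((w,Tw,a),(c,Tc,b)):
        o,d=ray(cam,p,T); d/=np.linalg.norm(d); M=np.eye(3)-np.outer(d,d); A.append(M);B.append(M@o)
    return np.linalg.lstsq(np.vstack(A),np.hstack(B),rcond=None)[0]
t=tri((322,247.5),(215.2,184)); p=tri((325.5,240.5),(216.4,191.6))
print(t,p,Rt(s).T@(p-t), at_z(w,(325.5,240.5),Tw,75),at_z(c,(216.4,191.6),Tc,75))
for z in(84,87,90):print(z,at_z(w,(322,247.5),Tw,z),at_z(c,(215.2,184),Tc,z))
```

```text
[ 557.54 -143.2    89.29] [ 558.1  -144.66   71.2 ] [-0.64  1.4  18.09] [ 560.08 -144.86   75.  ] [ 559.74 -140.12   75.  ]
84 [ 556.99 -144.72   84.  ] [ 552.75 -147.99   84.  ]
87 [ 557.62 -144.09   87.  ] [ 555.14 -145.05   87.  ]
90 [ 558.25 -143.47   90.  ] [ 557.54 -142.11   90.  ]
```

```bash
python3 -m jog '[{"tx":0.5,"ty":1.6,"tz":0,"ax":0,"ay":0,"az":0,"jaw":1},{"tx":0,"ty":0,"tz":8,"ax":0,"ay":0,"az":0,"jaw":1},{"tx":0,"ty":0,"tz":6,"ax":0,"ay":0,"az":0,"jaw":1},{"tx":0,"ty":0,"tz":5,"ax":0,"ay":0,"az":0,"jaw":1},{"tx":0,"ty":0,"tz":0,"ax":0,"ay":0,"az":0,"jaw":1}]' 80
python3 - <<'E'
from h import *
s=sense(); print(s['eef_pos'],s['force'])
for n in ('wrist','scene'): save(capture(n),n+'6')
a=cv2.imread('pics/wrist6.png')[170:320,220:420];b=cv2.imread('pics/scene6.png')[120:240,150:310]
cv2.imwrite('pics/b6.png',np.hstack([cv2.resize(a,(400,300),interpolation=2),cv2.resize(b,(400,300),interpolation=2)]))
E
```

```text
time_s: 13.3
eef_pos: [559.7, -144.2, 161.8]
ee_rot: [-0.0, 0.925, 0.381, -0.0]
force: [-0.1, 0.7, -0.3]
grip_width: 0.167
grip_force: 77.9
[ 559.69393037 -144.16189467  161.76821898] [-0.09400593  0.73032497 -0.32813831]
```

View pics/b6.png

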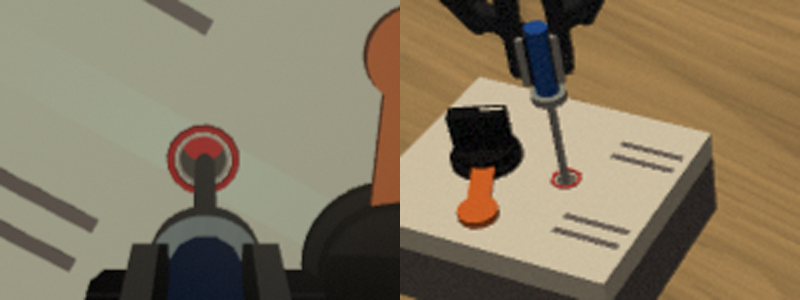

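The tip is in the port's mouth at crop (204,158), centred in the ring, with no contact force. I'll go on down to the button.

```bash
python3 -m jog '[{"tx":0,"ty":0,"tz":6,"ax":0,"ay":0,"az":0,"jaw":1},{"tx":0,"ty":0,"tz":6,"ax":0,"ay":0,"az":0,"jaw":1},{"tx":0,"ty":0,"tz":5,"ax":0,"ay":0,"az":0,"jaw":1},{"tx":0,"ty":0,"tz":3,"ax":0,"ay":0,"az":0,"jaw":1},{"tx":0,"ty":0,"tz":0,"ax":0,"ay":0,"az":0,"jaw":1}]'
python3 -m jog '[{"tx":0,"ty":0,"tz":2,"ax":0,"ay":0,"az":0,"jaw":1},{"tx":0,"ty":0,"tz":0,"ax":0,"ay":0,"az":0,"jaw":1}]'
python3 -m jog '[{"tx":0,"ty":0,"tz":2,"ax":0,"ay":0,"az":0,"jaw":1},{"tx":0,"ty":0,"tz":0,"ax":0,"ay":0,"az":0,"jaw":1}]'
```

```text
time_s: 14.02
eef_pos: [559.8, -144.2, 142.2]
ee_rot: [-0.0, 0.925, 0.381, -0.0]
force: [-1.6, 1.7, 1.2]
grip_width: 0.163
grip_force: 77.9
time_s: 14.28
eef_pos: [559.9, -144.3, 140.4]
ee_rot: [0.0, 0.925, 0.381, 0.0]
force: [-0.8, 0.4, 1.1]
grip_width: 0.171
grip_force: 77.9
time_s: 14.52
eef_pos: [560.0, -144.3, 138.4]
ee_rot: [0.0, 0.925, 0.381, 0.0]
force: [-0.6, 0.8, 3.5]
grip_width: 0.167
grip_force: 78.0
```

```bash
for i in 1 ; do python3 -m jog '[{"tx":0,"ty":0,"tz":1.5,"ax":0,"ay":0,"az":0,"jaw":1},{"tx":0,"ty":0,"tz":0,"ax":0,"ay":0,"az":0,"jaw":1}]'; done
python3 -m jog '[{"tx":0,"ty":0,"tz":1,"ax":0,"ay":0,"az":0,"jaw":1},{"tx":0,"ty":0,"tz":0,"ax":0,"ay":0,"az":0,"jaw":1}]'
python3 -m jog '[{"tx":0,"ty":0,"tz":1,"ax":0,"ay":0,"az":0,"jaw":1},{"tx":0,"ty":0,"tz":0,"ax":0,"ay":0,"az":0,"jaw":1}]'
```

```text
time_s: 14.78
eef_pos: [560.0, -144.3, 136.9]
ee_rot: [0.0, 0.925, 0.381, 0.0]
force: [-0.3, 1.7, 4.7]
grip_width: 0.164
grip_force: 78.1
time_s: 15.02
eef_pos: [560.0, -144.3, 136.1]
ee_rot: [0.0, 0.925, 0.381, 0.0]
force: [-0.7, 0.0, 5.3]
grip_width: 0.167
grip_force: 78.5
time_s: 15.28
eef_pos: [560.2, -144.4, 135.8]
ee_rot: [0.001, 0.925, 0.381, 0.0]
force: [-1.7, 1.2, 10.6]
grip_width: 0.167
grip_force: 79.1
```

```bash
python3 -m jog '[{"tx":0,"ty":0,"tz":0.6,"ax":0,"ay":0,"az":0,"jaw":1},{"tx":0,"ty":0,"tz":0,"ax":0,"ay":0,"az":0,"jaw":1},{"tx":0,"ty":0,"tz":0,"ax":0,"ay":0,"az":0,"jaw":1},{"tx":0,"ty":0,"tz":0,"ax":0,"ay":0,"az":0,"jaw":1},{"tx":0,"ty":0,"tz":0,"ax":0,"ay":0,"az":0,"jaw":1}]'
python3 - <<'E'
from h import *
c=capture('top');T=c2w(c)
print([(r['conf'],at_z(c,r['centre'],T,75)) for r in place_of('shutter','top')[:2]], sense()['force'])
E
```

```text
time_s: 15.9
eef_pos: [560.3, -144.4, 135.7]
ee_rot: [0.001, 0.925, 0.381, 0.001]
force: [-3.0, 1.9, 14.0]
grip_width: 0.164
grip_force: 79.4
[] [-2.68607161  1.23639546 14.7962216 ]
```

```bash
python3 -c "
from rig import finish_job
print(finish_job())"
```

```text
the job is handed in; nothing more can be done
None
```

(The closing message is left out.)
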